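# Sort the cobbler's bench handful into stock trays and the heel jig

## Robot

A 7-joint arm with a two-finger parallel gripper is mounted at the origin on the work surface. World frame = base frame: x ahead of the robot, y to its left, z up, the work surface at z = 0. Lengths are in m, angles in rad, forces in N, time in s.
With the tool pointing down it reaches from about 0.425 to 0.825 m from the base axis. Payload 3.6 kg.
Tool frame: the origin (TCP) lies at the very end of the fingers, on their centre line; the grasp point (between the pads) lies 19 mm behind it; z points along the fingers, y is the line along which they close (so a half turn about z gives the same grasp; the last joint's range is limited). The gripper opens to 93 mm and grips with 3 to 60 N. Pads are 15 mm wide; open, the fingers measure 128 mm over their backs; the gripper's body (75 mm by 188 mm) begins 65 mm behind the grasp point.
Start: joints at [1.177, 0.615, -0.013, 1.423, 0.008, 1.103, -0.04], TCP at [0.233, -0.607, 0.219] pointing down, gripper open.
Joint ranges: [-3.12, 3.12], [-0.3, 2.06], [-1.34, 1.32], [0.26, 2.42], [-1.36, 4.5], [0.01, 1.98], [-2.84, 2.84]. Speed limits (rad/s): [2.79, 2.79, 3.14, 3.14, 3.14, 3.14, 3.14].

## Interface

Orientations are given as a unit quaternion [w, x, y, z].
In Python, from workcell import read_state, viewer, ctrl gives the robot as it stands. The module is installed in compiled form; this text tells all that it offers.
- The arm moves only by the shell command python3 -m creep 'ROWS' [FORCE]. ROWS is a JSON object of lists of equal length, an entry for each row: "delta_pos": the shift along the tool's x, y, z as a fraction of full scale, a list of three; "delta_rot": the turn, a rotation vector about the tool's x, y, z as a fraction of full scale, a list of three; "hand": the opening, from 0 (shut) to 1 (fully open). A call has 1 to 12 rows; each row is the pose to reach, as a shift and turn from the pose commanded when the call began, along the tool's axes at that moment; what a row does not reach only later rows make up. Full scale, the value 1, is 30 cm for a shift and 30 degrees for a turn. A row lasts 1/12 s, in which the tool goes at most 41.7 mm and 7.16 degrees, less where a joint would pass 70% of its speed; a pose out of reach is approached as far as the arm can. A call with a number of a shift or a turn outside -1 to 1 is refused whole. A call with a gripper value outside its range is refused whole. The fingers move at their own pace and stop on an object; FORCE is the grip in N (left out, the last holds). Time passes only in rows, so rows that repeat a pose let the fingers close. It gives the time, the measured TCP pose, the force, the opening and the grip force at its end, in the units of the state.
- read_state(): the state, without advancing time (a new reading comes with each control period).
- viewer.read_camera(name): name is "scene" or "side" or "wrist"; returns the picture (420x560x3 uint8, red, green, blue); there is no depth.
- viewer.camera_params(name): a dict with "fx", "fy", "cx", "cy" (pixels), "world_from_camera" (4x4, takes a point from camera to world coordinates). Camera axes: x right, y down, z forward; pixel columns grow to the right and rows downward; lengths in m; the calibration is good to about 2 mm. The wrist camera is an equidistant fisheye: a pixel r from the principal point sees the ray r / f radians off the axis. A picture is of the moment at which its call begins: read the wrist's pose just before it. camera_params takes no time and is no camera call; for the wrist camera it gives the pose at the moment of the call.
- ctrl.finish_job(): hands the job in; it is judged then, once.
The state is a dict: "time": time; "joints": joint angles; "qd": joint speeds; "joint_efforts": joint torques, N m; "ee_pos": TCP position; "ee_rot": TCP orientation; "ft_force": force on the tool from outside, world axes, zero at the start; "torque": the same for the moment, N m; "gripper_width": finger opening in m; "grip_force": force on a finger pad.
Only numpy, scipy, OpenCV 4.12 (cv2) and the standard library are available. Lean on these libraries where they do the work, as an engineer would, in place of code of your own. Each camera call takes 0.05 s, during which the arm holds its last target. There are 200 camera calls.

## Task

Clear the mixed handful off the shoe-repair bench: set each polish tin, lid up and flat, in the free end of the tray that already holds tins of its colour, and stand each thread spool upright in the free end of the tray that holds spools of its colour. Put the tan leather heel block on the drilling jig ready to drill: flat on the bed, its straight end snug against the rear fence (the one in front of the clamp) and its flat side snug against the side fence.

Things in the scene. Friction and masses are not known exactly. Their poses are not given: they have to be found in the camera images.
- red_tin: loose round shoe-polish tin with a dark red lid, 60 mm across, 26 mm high, about 90 g, lying lid up. Origin: centre of its underside, z up through the lid
- blue_tin: loose round shoe-polish tin with a blue lid, 60 mm across, 26 mm high, about 90 g, lying lid up. Origin: centre of its underside, z up through the lid
- white_spool: loose thread spool, a plain upright cylinder of white thread 42 mm across and 50 mm high (an orange tube end shows 4 mm above the middle), about 60 g. Origin: centre of its underside, z up
- black_spool: loose thread spool, a plain upright cylinder of black thread 42 mm across and 50 mm high (an orange tube end shows 4 mm above the middle), about 60 g. Origin: centre of its underside, z up
- heel_block: loose D-shaped shoe heel block of stacked tan leather, 60 (x) x 54 (y) x 28 mm high, about 80 g, lying flat. Origin on its underside, midway between its flat sides: the straight (flat) end is at x = +24 mm, the rounded end at x = -36 mm, the flat sides at y = +-27 mm, straight from x = -9 to +24 mm
- red_tin_tray: shallow plywood tray fixed to the bench, 150 (x) x 84 (y) mm, lip 14 mm high, walls and floor 3 mm. The +x half holds a fixed stack of two dark red polish tins (60 mm across, centred at x = +38 mm, top 55 mm above the bench); the free place for one more tin is about x = -32, y = 0 mm. Origin: centre of its underside, at bench level; +x to the stocked end, z up
- blue_tin_tray: shallow plywood tray fixed to the bench, 150 (x) x 84 (y) mm, lip 14 mm high, walls and floor 3 mm. The +x half holds a fixed stack of two blue polish tins (60 mm across, centred at x = +38 mm, top 55 mm above the bench); the free place for one more tin is about x = -32, y = 0 mm. Origin: centre of its underside, at bench level; +x to the stocked end, z up
- white_spool_tray: shallow plywood tray fixed to the bench, 150 (x) x 84 (y) mm, lip 14 mm high, walls and floor 3 mm. The +x half holds two fixed white thread spools (42 mm across, at x, y = +49, -16 and +19, +16 mm, tops 53 mm above the bench); the free place for one more spool is about x = -36, y = 0 mm. Origin: centre of its underside, at bench level; +x to the stocked end, z up
- black_spool_tray: shallow plywood tray fixed to the bench, 150 (x) x 84 (y) mm, lip 14 mm high, walls and floor 3 mm. The +x half holds two fixed black thread spools (42 mm across, at x, y = +49, -16 and +19, +16 mm, tops 53 mm above the bench); the free place for one more spool is about x = -36, y = 0 mm. Origin: centre of its underside, at bench level; +x to the stocked end, z up
- heel_jig: drilling jig fixed to the bench: aluminium bed from x = -80 to +65, y = -60 to +60 mm, its top 10 mm above the bench; two dark fences 20 mm above the bench. Rear fence's stop face: plane x = 0; side fence's: plane y = +35 mm, from x = -78 to 0. Behind the rear fence an unused clamp, 70 mm high. Origin at bench level; z up. Heel home: axes parallel to the jig's, x to x, origin at x = -24, y = +8, z = +10 mm

How it is judged:
At the end, for the whole second after the job is handed in: Tins flat and lid up, spools upright, each in the free end of its own colour's tray, within 4 mm of its floor, tilt under 0.08 rad. Heel flat on the jig bed, within 3 mm of both fences, straight end to the rear one, square within 0.06 rad. All released and at rest (x of red_tin in the frame of red_tin_tray between -0.06 and -0.01 m and y of red_tin in the frame of red_tin_tray between -0.022 and 0.022 m and z of red_tin in the frame of red_tin_tray between 0 and 0.007 m and angle between each of red_tin, blue_tin, white_spool, black_spool's own z axis and vertical below 0.08 rad and x of blue_tin in the frame of blue_tin_tray between -0.06 and -0.01 m and y of blue_tin in the frame of blue_tin_tray between -0.022 and 0.022 m and z of blue_tin in the frame of blue_tin_tray between 0 and 0.007 m and x of white_spool in the frame of white_spool_tray between -0.06 and -0.01 m and y of white_spool in the frame of white_spool_tray between -0.022 and 0.022 m and z of white_spool in the frame of white_spool_tray between 0 and 0.007 m and x of black_spool in the frame of black_spool_tray between -0.06 and -0.01 m and y of black_spool in the frame of black_spool_tray between -0.022 and 0.022 m and z of black_spool in the frame of black_spool_tray between 0 and 0.007 m and x of heel_block in the frame of heel_jig between -0.027 and -0.0225 m and y of heel_block in the frame of heel_jig between 0.005 and 0.0095 m and z of heel_block in the frame of heel_jig between 0.008 and 0.012 m and angle between the x axis of heel_block and the x axis of heel_jig, either way round below 0.06 rad and angle between heel_block's own z axis and vertical below 0.06 rad and linear speed of each of red_tin, blue_tin, white_spool, black_spool, heel_block below 0.02 m/s and angular speed of each of red_tin, blue_tin, white_spool, black_spool, heel_block below 0.3 rad/s); the robot touches nothing.
It also fails if it takes over 125 s, if anything falls off the work surface, if the arm or the gripper's body presses on something with over 40 N, if the wrist force passes 120 N, or if a joint passes its speed limit or range.

## Working session

There is one attempt and no reset: what is moved stays moved. The work goes in short steps, Python scripts to look and compute and a shell command to move; the robot and the scene stay as the last step left them, time stands still between calls to the robot, and variables do not carry over. Pictures are saved under pics/ and viewed, at most 14 in all, crops included, and the job is handed in when it is done.

```bash
mkdir -p pics; cat > h.py <<'E'
import numpy as np,cv2
from workcell import read_state,viewer,ctrl
from scipy.spatial.transform import Rotation as R
def snap(n,f):
    im=viewer.read_camera(n); cv2.imwrite('pics/'+f,im[:,:,::-1]); return im
def ray(n,u,v,P=None):
    P=P or viewer.camera_params(n); T=np.array(P['world_from_camera'])
    x=(u-P['cx'])/P['fx'];y=(v-P['cy'])/P['fy']
    if n=='wrist':
        r=np.hypot(x,y); d=np.array([x/r*np.sin(r),y/r*np.sin(r),np.cos(r)]) if r>1e-9 else np.array([0,0,1.])
    else: d=np.array([x,y,1.])
    return T[:3,3],T[:3,:3]@d
def pix(n,u,v,z,P=None):
    o,d=ray(n,u,v,P); return (o+d*(z-o[2])/d[2])
def proj(n,p,P=None):
    P=P or viewer.camera_params(n); T=np.array(P['world_from_camera'])
    c=T[:3,:3].T@(np.array(p)-T[:3,3])
    if n=='wrist':
        t=np.arctan2(np.hypot(c[0],c[1]),c[2]);h=np.hypot(c[0],c[1])+1e-12
        return np.array([P['cx']+P['fx']*t*c[0]/h,P['cy']+P['fy']*t*c[1]/h])
    return np.array([P['cx']+P['fx']*c[0]/c[2],P['cy']+P['fy']*c[1]/c[2]])
def q2R(q): return R.from_quat([q[1],q[2],q[3],q[0]])
E
python3 - <<'E'
from h import *
s=read_state();print(s)
for n in('scene','side','wrist'):
    print(n,viewer.camera_params(n)); im=snap(n,n+'0.png')
    if n!='wrist': cv2.imwrite('pics/'+n+'0b.png',cv2.resize(im[:,:,::-1],(800,600),interpolation=cv2.INTER_CUBIC))
E
```

```text
{'time': 0.0, 'joints': array([ 1.17747177,  0.61588441, -0.01256907,  1.42485993,  0.00809952,
        1.10341045, -0.04040514]), 'qd': array([ 7.18201656e-04, -1.12947636e-03,  8.04670819e-04, -9.63403079e-04,
        1.10403549e-03, -6.48266681e-05, -2.08223146e-03]), 'joint_efforts': array([-9.50354370e-04, -4.58942878e+01,  2.09433502e-01, -1.65744817e+01,
       -6.08994020e-02,  2.05279986e-02,  2.36690212e-04]), 'ee_pos': array([ 0.2328293 , -0.60603446,  0.21751682]), 'ee_rot': array([-1.22877049e-03,  9.83224264e-01,  1.82396463e-01, -2.59647795e-04]), 'ft_force': array([-0.05565835,  0.41522794,  0.30786136]), 'torque': array([-0.02727955, -0.03310442,  0.00877114]), 'grip_force': 0.0, 'gripper_width': 0.09299720318282363}
scene {'fx': 436.9821788513695, 'fy': 436.9821788513695, 'cx': 275.02086919332265, 'cy': 205.00034157381205, 'world_from_camera': array([[-0.86873462,  0.39957821, -0.2926387 ,  0.84302195],
       [ 0.49508426,  0.68408104, -0.53565353,  0.5313063 ],
       [-0.01384689, -0.61022158, -0.79210977,  0.81612835],
       [ 0.        ,  0.        ,  0.        ,  1.        ]])}
side {'fx': 506.94487125845654, 'fy': 506.94487125845654, 'cx': 280.94066355700215, 'cy': 207.4071228707055, 'world_from_camera': array([[ 0.99325531, -0.07512421,  0.088319  ,  0.45037706],
       [-0.11590323, -0.66441438,  0.73832241, -0.79675785],
       [ 0.00321453, -0.74357911, -0.66864025,  0.74759489],
       [ 0.        ,  0.        ,  0.        ,  1.        ]])}
wrist {'fx': 325.19226210127806, 'fy': 325.19226210127806, 'cx': 274.04452773480125, 'cy': 207.13793873308586, 'world_from_camera': array([[ 0.35823291, -0.90461386, -0.23096091,  0.296861  ],
       [-0.93363148, -0.3474164 , -0.08737336, -0.58069335],
       [-0.00120045,  0.24693239, -0.96903197,  0.38290221],
       [ 0.        ,  0.        ,  0.        ,  1.        ]])}
```

View pics/scene0b.png

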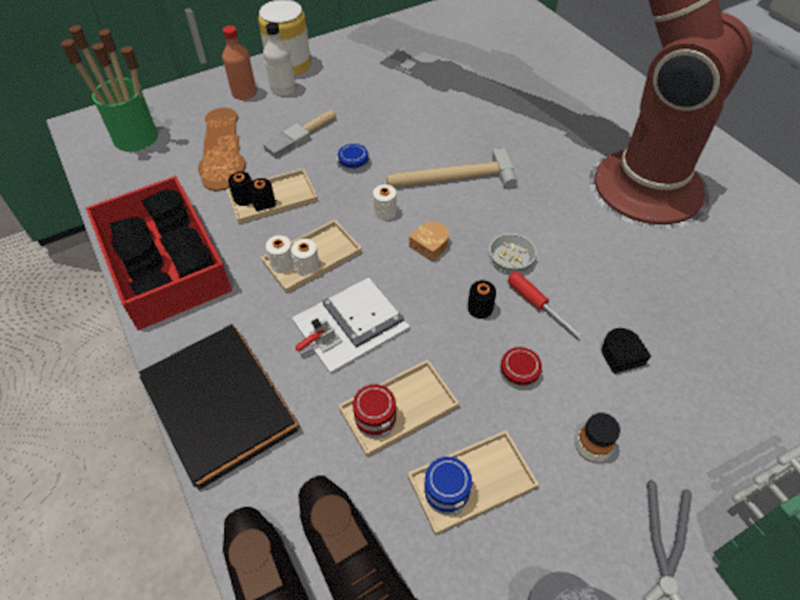

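View pics/side0b.png

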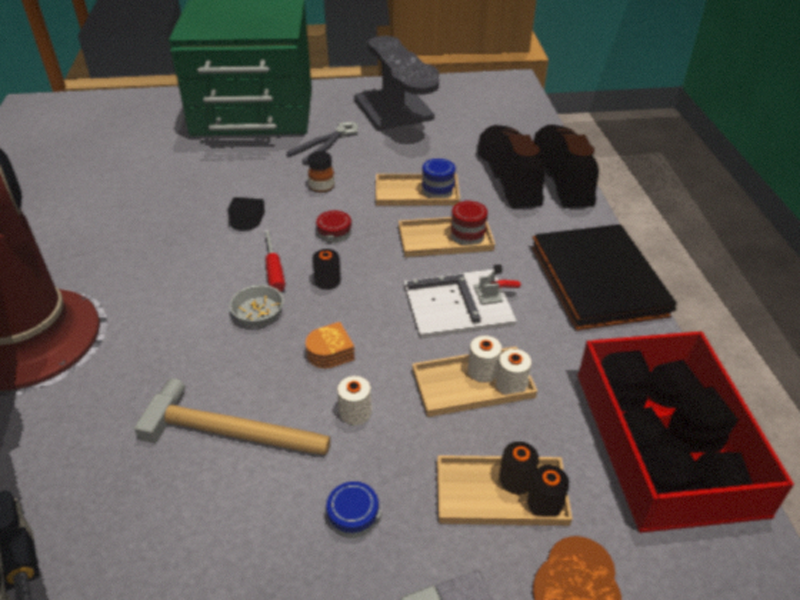

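The scene view shows red tin (521,364), blue tin (352,155), white spool (383,190), black spool (483,289) and heel (430,238). Trays and jig run down the middle. The side view confirms all of these. I'll take close crops of the heel, jig and trays.

```bash
python3 - <<'E'
from h import *
def px(n,u,v,z): return np.round(pix(n,u*.7,v*.7,z)[:2],4)
for nm,z,a,b in [('red_tin',.026,(521,364),(333,220)),('blue_tin',.026,(352,155),(352,504)),('wspool',.054,(383,190),(354,384)),('bspool',.054,(483,289),(326,256)),('heel',.028,(430,236),(330,343)),
 ('redstack',.055,(375,396),(470,212)),('bluestack',.055,(448,474),(438,167)),
 ('w1',.057,(279,242),(515,358)),('w2',.057,(304,246),(486,345)),('b1',.057,(238,178),(550,479)),('b2',.057,(260,185),(520,455))]:
    print(nm,px('scene',*a,z),px('side',*b,z))
A=cv2.imread('pics/scene0.png');B=cv2.imread('pics/side0.png')
c=lambda I,x,y,w,h,W,H:cv2.resize(I[y:y+h,x:x+w],(W,H),interpolation=cv2.INTER_CUBIC)
# 400x300 each
cv2.imwrite('pics/crop1.png',np.vstack([np.hstack([c(A,200,190,100,75,400,300),c(A,150,100,133,100,400,300)]),np.hstack([c(B,280,180,100,75,400,300),c(B,205,215,60,45,400,300)])]))
E
```

```text
red_tin [0.4542 0.2058] [0.4534 0.2042]
blue_tin [ 0.4531 -0.3343] [ 0.4496 -0.3422]
wspool [ 0.463  -0.1921] [ 0.4634 -0.1886]
bspool [0.4375 0.0796] [0.4384 0.0734]
heel [ 0.4361 -0.0764] [ 0.4359 -0.0872]
redstack [0.671  0.1588] [0.678  0.1612]
bluestack [0.6443 0.3011] [0.6469 0.3035]
w1 [ 0.672  -0.1681] [ 0.6749 -0.1703]
w2 [ 0.6401 -0.1393] [ 0.6421 -0.1429]
b1 [ 0.674 -0.349] [ 0.6709 -0.3553]
b2 [ 0.6468 -0.3117] [ 0.6453 -0.32  ]
```

View pics/crop1.png

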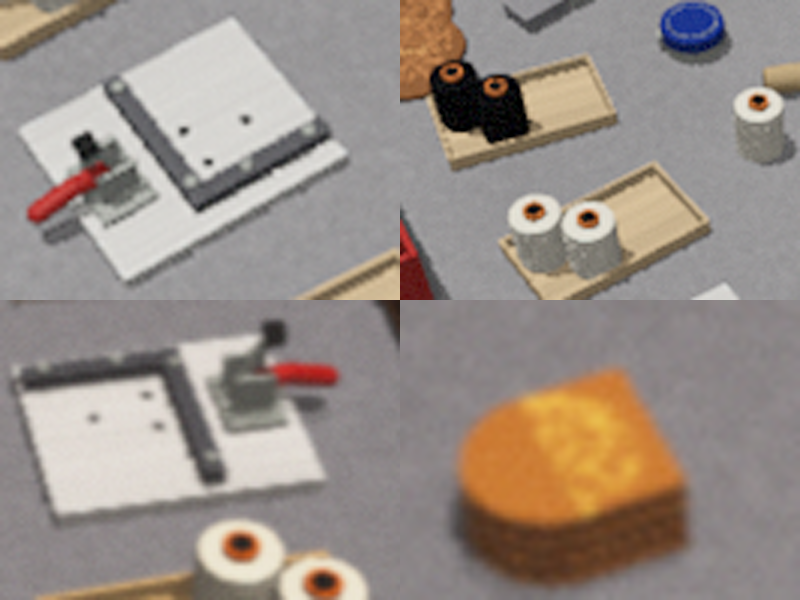

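The crops show that the jig bed, with its fence L toward +x/+y and the clamp behind, is clear. The heel's flat end faces roughly +x, with flat-end corners at (625,370) and (687,485). Next I compute poses.

```bash
python3 - <<'E'
from h import *
def C(n,pts,z,s,ox,oy): 
    return np.array([pix(n,u/s+ox,v/s+oy,z)[:2] for u,v in pts])
def yaw(v): return np.degrees(np.arctan2(v[1],v[0]))
J=C('scene',[(232,18),(348,158),(127,282),(20,130)],.01,4,200,190)
print('jig sc',J.round(4).tolist(),yaw(J[3]-J[0]),yaw(J[2]-J[1]),yaw(J[1]-J[0])-90,np.linalg.norm(J[3]-J[0]),J.mean(0))
J=C('side',[(58,220),(15,70),(325,182)],.01,4,280,180)
print('jig sd',J.round(4).tolist(),yaw(J[2]-J[0]),yaw(J[1]-J[0])-90,(J[1]+J[2])/2)
H=C('side',[(225,70),(287,185),(130,95),(180,215),(60,170)],.028,6.667,205,215)
print('heel',H.round(4).tolist(),yaw(H[0]-H[2]),yaw(H[1]-H[3]),yaw(H[0]-H[1])-90,np.linalg.norm(H[0]-H[1]))
for nm,p in [('red',[(430,362),(459,402),(370,451),(340,408)]),('blue',[(507,434),(538,484),(437,528),(409,481)])]:
    T=C('scene',p,.014,1/.7,0,0); print(nm,T.mean(0),yaw(T[3]-T[0]),yaw(T[2]-T[1]),yaw(T[1]-T[0])-90,np.linalg.norm(T[3]-T[0]))
s=3.0075
for nm,p in [('white',[(255,165),(310,220),(150,300),(101,240)]),('black',[(190,58),(217,115),(55,167),(28,100)])]:
    T=C('scene',p,.014,s,150,100); print(nm,T.mean(0),yaw(T[3]-T[0]),yaw(T[2]-T[1]),yaw(T[1]-T[0])-90,np.linalg.norm(T[3]-T[0]))
E
```

```text
jig sc [[0.5645, -0.0616], [0.5563, 0.0596], [0.6983, 0.0691], [0.707, -0.0504]] 4.493024594353143 3.8296291107372955 3.8881798759772153 0.142887177206184 [0.63152313 0.00420323]
jig sd [[0.5656, -0.0695], [0.5578, 0.0497], [0.7084, -0.0575]] 4.8240798434507735 3.743583443516684 [ 0.6331067  -0.00387332]
heel [[0.4535, -0.0474], [0.469, -0.0983], [0.4242, -0.055], [0.437, -0.1069], [0.4025, -0.0845]] 14.704798760134933 15.13655603500969 16.9567943341482 0.05325894542072791
red [0.63691103 0.16916217] 0.17748812759597996 0.5555604412536216 0.5924701362602178 0.15063698926356725
blue [0.60950662 0.31306191] -3.9250634625161904 -7.155561238718249 -4.855495846291973 0.15103182778229302
white [ 0.62288002 -0.15781578] 4.779108210065412 4.129150985325317 7.979429114734501 0.14572337385012699
black [ 0.6249475  -0.32288946] -8.779476106023445 -4.990640314883694 -7.701766782810665 0.1491080239165971
```

```bash
cat > p.py <<'E'
import sys
from h import *
s=read_state(); x,y,z,w=map(float,sys.argv[1:5])
Rc=q2R(s['ee_rot']); Rt=R.from_euler('z',w,degrees=True)*R.from_euler('x',180,degrees=True)
d=Rc.inv().apply(np.array([x,y,z])-s['ee_pos'])/.3
r=np.degrees((Rc.inv()*Rt).as_rotvec())/30
print('t',round(s['time'],2),'pos',s['ee_pos'].round(4),'w',round(s['gripper_width'],4),'d',d.round(3),'r',r.round(3),'f',s['ft_force'].round(1))
E
python3 p.py 0.44 -0.34 0.2 0
```

```text
t 0.15 pos [ 0.2329 -0.6062  0.2178] w 0.0928 d [ 0.963 -0.581  0.06 ] r [-0.004  0.001  0.701] f [-0.3  0.2 -0.2]
```

```bash
python3 -m creep '{"delta_pos":[[0.96,-0.58,0.06],[0.96,-0.58,0.06],[0.96,-0.58,0.06],[0.96,-0.58,0.06],[0.96,-0.58,0.06],[0.96,-0.58,0.06],[0.96,-0.58,0.06],[0.96,-0.58,0.06],[0.96,-0.58,0.06],[0.96,-0.58,0.06],[0.96,-0.58,0.06],[0.96,-0.58,0.06]],"delta_rot":[[0,0,0.7],[0,0,0.7],[0,0,0.7],[0,0,0.7],[0,0,0.7],[0,0,0.7],[0,0,0.7],[0,0,0.7],[0,0,0.7],[0,0,0.7],[0,0,0.7],[0,0,0.7]],"hand":[1,1,1,1,1,1,1,1,1,1,1,1]}'
python3 - <<'E'
from h import *
P=viewer.camera_params('wrist');im=snap('wrist','w1.png')
cv2.imwrite('pics/w1b.png',cv2.resize(im[:,:,::-1],(800,600)))
print(read_state()['ee_pos'])
g=cv2.cvtColor(im,cv2.COLOR_RGB2HSV)
m=((g[...,0]>105)&(g[...,0]<130)&(g[...,1]>150)&(g[...,2]>40)).astype('u1')
n,l,st,c=cv2.connectedComponentsWithStats(m)
for i in range(1,n):
    if st[i,4]>150: print(st[i],c[i],pix('wrist',*c[i],.022,P))
print('proj grasp pt .02', proj('wrist',read_state()['ee_pos']))
E
```

```text
time: 1.15
ee_pos: [0.438, -0.3429, 0.2006]
ee_rot: [0.001, 1.0, -0.001, -0.001]
ft_force: [0.2, -1.5, 0.5]
gripper_width: 0.0932
grip_force: 0.0
[ 0.43791841 -0.34313569  0.20067974]
[245 152  55  54 716] [271.74301676 177.20111732] [ 0.45176374 -0.3396949   0.022     ]
[ 253  161   39   38 1138] [271.94112478 179.37873462] [ 0.44939929 -0.33989557  0.022     ]
proj grasp pt .02 [276.21547702 253.6816964 ]
```

View pics/w1b.png

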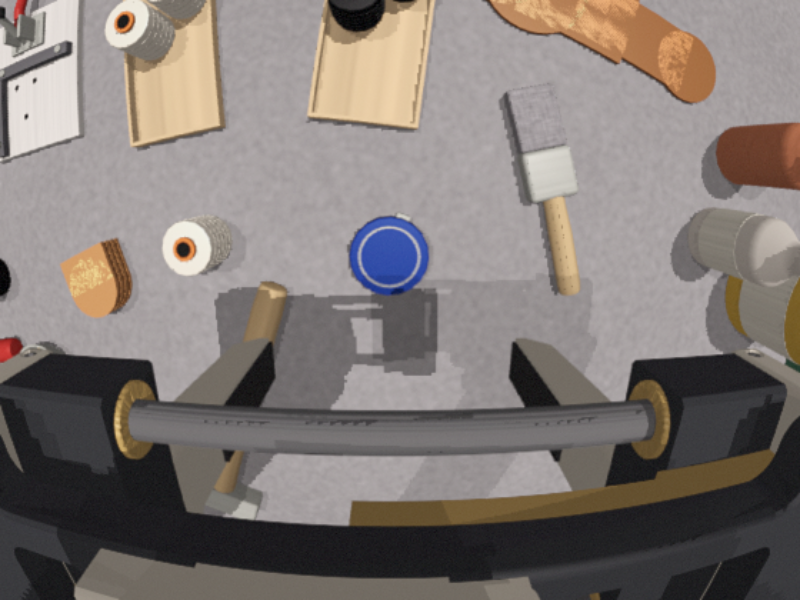

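The wrist view shows the blue tin at (389,257), the white spool top at (184,249), and tray near corners at (309,116)/(416,127) for black and (133,144)/(222,127) for white. The hammer handle end is at (272,290).

```bash
python3 - <<'E'
from h import *
f=lambda u,v,z:pix('wrist',u*.7,v*.7,z)[:2].round(4)
print('tin',f(389,257,.026),'ws',f(184,249,.054),'ham',f(272,290,.02))
for nm,a,b in [('black',(309,116),(416,127)),('white',(133,144),(222,127))]:
    A=f(*a,.014);B=f(*b,.014);d=(A-B)/np.linalg.norm(A-B);n=np.array([d[1],-d[0]]);print(nm,A,B,np.linalg.norm(A-B),'yaw',np.degrees(np.arctan2(n[1],n[0])),'ctr',(A+B)/2+n*.075,'free36',(A+B)/2+n*.039)
E
python3 p.py 0.4505 -0.3397 0.013 0
```

```text
tin [ 0.4494 -0.3405] ws [ 0.4626 -0.1919] ham [ 0.4233 -0.2487]
black [ 0.5567 -0.2807] [ 0.5466 -0.3611] 0.08103190729583006 yaw -7.1600971830382525 ctr [ 0.62606513 -0.33024817] free36 [ 0.59034587 -0.32576105]
white [ 0.5477 -0.1282] [ 0.553  -0.2108] 0.0827698616647388 yaw 3.671330681747001 ctr [ 0.62519608 -0.16469753] free36 [ 0.58926996 -0.16700271]
t 1.2 pos [ 0.4379 -0.3431  0.2007] w 0.0934 d [ 0.042 -0.012  0.626] r [ 0.002  0.002 -0.007] f [-0.2 -0.7 -0.7]
```

```bash
python3 -m creep '{"delta_pos":[[0.04,-0.01,0.1],[0.04,-0.01,0.24],[0.04,-0.01,0.38],[0.04,-0.01,0.5],[0.04,-0.01,0.58],[0.04,-0.01,0.626],[0.04,-0.01,0.626],[0.04,-0.01,0.626]],"delta_rot":[[0,0,0],[0,0,0],[0,0,0],[0,0,0],[0,0,0],[0,0,0],[0,0,0],[0,0,0]],"hand":[1,1,1,1,1,1,1,1]}' 20
python3 -m creep '{"delta_pos":[[0,0,0],[0,0,0],[0,0,0],[0,0,0],[0,0,0],[0,0,0],[0,0,0],[0,0,0]],"delta_rot":[[0,0,0],[0,0,0],[0,0,0],[0,0,0],[0,0,0],[0,0,0],[0,0,0],[0,0,0]],"hand":[0,0,0,0,0,0,0,0]}' 20
python3 -m creep '{"delta_pos":[[0,0,-0.1],[0,0,-0.2],[0,0,-0.3],[0,0,-0.4],[0,0,-0.4],[0,0,-0.4]],"delta_rot":[[0,0,0],[0,0,0],[0,0,0],[0,0,0],[0,0,0],[0,0,0]],"hand":[0,0,0,0,0,0]}'
python3 p.py 0.58 0.0 0.135 0
```

```text
time: 1.87
ee_pos: [0.4503, -0.3394, 0.0125]
ee_rot: [0.0, 1.0, -0.001, -0.001]
ft_force: [0.3, 0.9, 0.5]
gripper_width: 0.0929
grip_force: 0.0
time: 2.53
ee_pos: [0.4521, -0.3389, 0.0136]
ee_rot: [0.001, 1.0, 0.0, 0.001]
ft_force: [-0.6, -0.5, 5.0]
gripper_width: 0.0595
grip_force: 20.0
time: 3.03
ee_pos: [0.4521, -0.3379, 0.134]
ee_rot: [0.0, 1.0, 0.0, 0.001]
ft_force: [-0.1, 0.5, -1.7]
gripper_width: 0.0596
grip_force: 20.0
t 3.03 pos [ 0.4521 -0.3379  0.134 ] w 0.0596 d [ 0.427 -1.126 -0.003] r [ 0.002 -0.004  0.001] f [-0.1  0.5 -1.7]
```

```bash
python3 -m creep '{"delta_pos":[[0.16,-1,0],[0.16,-1,0],[0.16,-1,0],[0.16,-1,0],[0.16,-1,0],[0.16,-1,0],[0.16,-1,0],[0.16,-1,0]],"delta_rot":[[0,0,0],[0,0,0],[0,0,0],[0,0,0],[0,0,0],[0,0,0],[0,0,0],[0,0,0]],"hand":[0,0,0,0,0,0,0,0]}'
python3 -m creep '{"delta_pos":[[0,-1,0],[0,-1,0],[0,-1,0],[0,-1,0],[0,-1,0],[0,-1,0],[0,-1,0],[0,-1,0],[0,-1,0],[0,-1,0]],"delta_rot":[[0,0,0],[0,0,0],[0,0,0],[0,0,0],[0,0,0],[0,0,0],[0,0,0],[0,0,0],[0,0,0],[0,0,0]],"hand":[0,0,0,0,0,0,0,0,0,0]}'
python3 - <<'E'
from h import *
im=snap('wrist','w2.png')
cv2.imwrite('pics/w2b.png',cv2.resize(im[:,:,::-1],(800,600)))
E
```

```text
time: 3.7
ee_pos: [0.4985, -0.0288, 0.1309]
ee_rot: [-0.003, 1.0, 0.006, -0.002]
ft_force: [0.4, 1.1, -1.6]
gripper_width: 0.0594
grip_force: 20.0
time: 4.53
ee_pos: [0.498, 0.2611, 0.131]
ee_rot: [0.001, 1.0, 0.001, -0.002]
ft_force: [0.9, -1.3, -1.9]
gripper_width: 0.06
grip_force: 20.0
```

View pics/w2b.png

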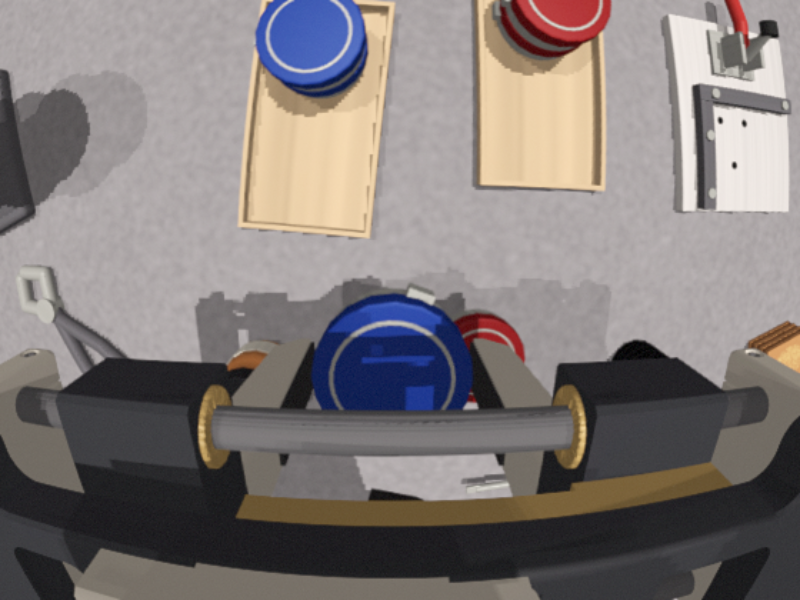

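Blue tray near corners are at (240,227)/(370,236), red at (480,187)/(604,190), and the jig bed's near edge at (683,211)/(788,212). The tin is held level.

```bash
cat > tr.py <<'E'
from h import *
f=lambda u,v,z:pix('wrist',u*.7,v*.7,z)[:2]
def tray(nm,a,b,z=.014):
    A=f(*a,z);B=f(*b,z);d=(A-B)/np.linalg.norm(A-B);n=np.array([d[1],-d[0]]);print(nm,np.linalg.norm(A-B),'yaw',np.degrees(np.arctan2(n[1],n[0])),'free32',(A+B)/2+n*.043)
E
python3 - <<'E'
from tr import *
tray('blue',(240,227),(370,236));tray('red',(480,187),(604,190));tray('jig',(683,211),(788,212),.01)
print('redtin',f(490,349,.026))
E
python3 p.py 0.574 0.313 0.131 0
```

```text
blue 0.08264081788586547 yaw -5.0537369667120995 free32 [0.57913133 0.31059405]
red 0.0838702536993372 yaw 1.395500241734601 free32 [0.60727372 0.16512101]
jig 0.11929639794857967 yaw 4.139164658786401 free32 [ 0.60251403 -0.00319778]
redtin [0.46299456 0.19793606]
t 4.58 pos [0.4987 0.2595 0.1314] w 0.0593 d [ 0.251 -0.179  0.   ] r [ 0.006  0.005 -0.003] f [ 0.1 -0.5 -1. ]
```

```bash
python3 -m creep '{"delta_pos":[[0.14,-0.09,0],[0.27,-0.17,0],[0.27,-0.17,0.0],[0.27,-0.17,0.1],[0.27,-0.17,0.2],[0.27,-0.17,0.28],[0.27,-0.17,0.34],[0.27,-0.17,0.36],[0.27,-0.17,0.37],[0.27,-0.17,0.378],[0.27,-0.17,0.378]],"delta_rot":[[0,0,0],[0,0,0],[0,0,0],[0,0,0],[0,0,0],[0,0,0],[0,0,0],[0,0,0],[0,0,0],[0,0,0],[0,0,0]],"hand":[0,0,0,0,0,0,0,0,0,0,0]}'
python3 - <<'E'
from h import *
a=snap('side','s3.png');b=snap('scene','c3.png')
cv2.imwrite('pics/m3.png',np.hstack([cv2.resize(a[70:190,220:380,::-1],(400,300)),cv2.resize(b[280:400,250:410,::-1],(400,300))]))
E
```

```text
time: 5.5
ee_pos: [0.5813, 0.3123, 0.0203]
ee_rot: [-0.0, 1.0, -0.001, 0.001]
ft_force: [-0.3, -0.0, -1.8]
gripper_width: 0.0595
grip_force: 20.0
```

View pics/m3.png

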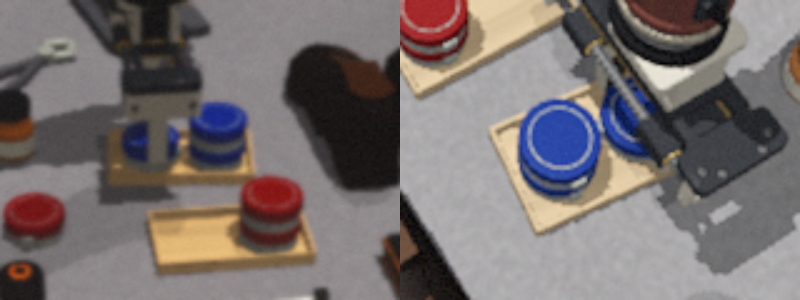

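The tin is above the free end of the tray with no contact yet. I lower it the last few millimetres, release and lift.

```bash
python3 -m creep '{"delta_pos":[[0,0,0.006],[0,0,0.013],[0,0,0.013],[0,0,0.013],[0,0,0.013],[0,0,0.013],[0,0,0.013]],"delta_rot":[[0,0,0],[0,0,0],[0,0,0],[0,0,0],[0,0,0],[0,0,0],[0,0,0]],"hand":[0,0,0,0,0.8,0.8,0.8]}'
python3 -m creep '{"delta_pos":[[0,0,0],[0,0,-0.05],[-0.15,0.15,-0.2],[-0.3,0.3,-0.3],[-0.4,0.6,-0.4],[-0.4,0.76,-0.45],[-0.4,0.78,-0.45],[-0.4,0.78,-0.45],[-0.4,0.78,-0.45],[-0.4,0.78,-0.45]],"delta_rot":[[0,0,0],[0,0,0],[0,0,0],[0,0,0],[0,0,0],[0,0,0],[0,0,0],[0,0,0],[0,0,0],[0,0,0]],"hand":[0.8,0.8,0.8,0.8,0.8,0.8,0.8,0.8,0.8,0.8]}'
python3 - <<'E'
from h import *
im=snap('wrist','w4.png')
cv2.imwrite('pics/w4b.png',cv2.resize(im[:,:,::-1],(800,600)))
E
```

```text
time: 6.18
ee_pos: [0.5801, 0.3129, 0.0153]
ee_rot: [0.0, 1.0, 0.0, -0.0]
ft_force: [-0.9, -0.6, 0.5]
gripper_width: 0.0729
grip_force: 0.0
time: 7.02
ee_pos: [0.4589, 0.0708, 0.1527]
ee_rot: [0.002, 1.0, -0.006, 0.0]
ft_force: [0.3, -0.4, 0.1]
gripper_width: 0.0742
grip_force: 0.0
```

View pics/w4b.png

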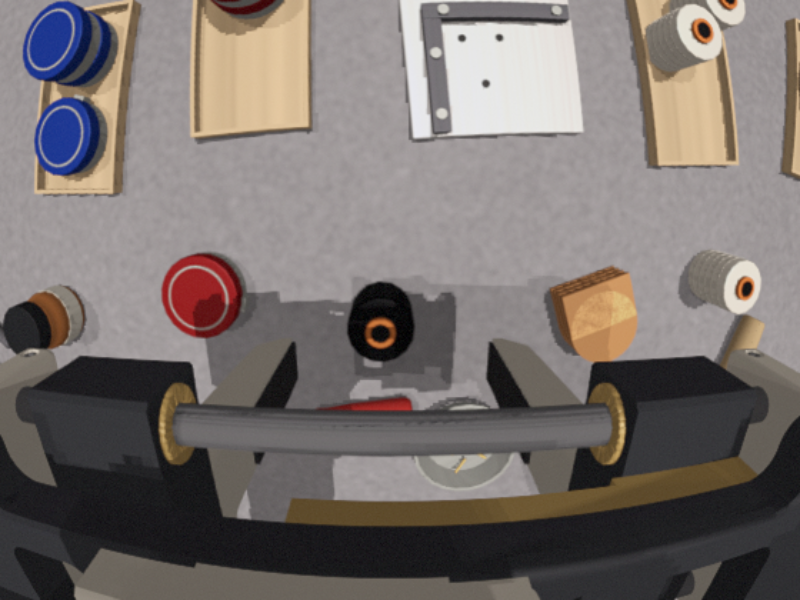

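The blue tin sits in its tray at (67,135). The black spool tube is at (380,332), the red tin at (201,295), the heel flat-end top edge at (567,310)-(635,287), and the jig near edge at (418,138)-(582,132).

```bash
python3 - <<'E'
from tr import *
print('bs',f(380,332,.054),'redtin',f(201,295,.026),'heel',f(567,310,.028),f(635,287,.028),'apex',f(603,360,.028),'ws',f(746,289,.054))
print('screw',f(370,398,.02),'bowl',f(470,400,.03),'bluetin',f(67,135,.029))
tray('jig',(418,138),(582,132),.01);tray('red',(191,137),(310,129))
print('rear fence face top',f(452,20,.02),f(567,20,.02),'side face',f(452,130,.02))
E
python3 p.py 0.4395 0.077 0.02 0
```

```text
bs [0.4392606  0.08192256] redtin [0.45629297 0.20532478] heel [ 0.4438341  -0.04473249] [ 0.45972905 -0.09726095] apex [ 0.40552537 -0.07797882] ws [ 0.46417349 -0.1846794 ]
screw [0.37804842 0.0908098 ] bowl [0.38009424 0.02082342] bluetin [0.57852435 0.31051801]
jig 0.11477681620461583 yaw 4.66729965714534 free32 [0.60405948 0.00286762]
red 0.08433001512360475 yaw -0.8032878821310755 free32 [0.60730564 0.16833313]
rear fence face top [0.63623712 0.03411809] [ 0.64395985 -0.04544661] side face [0.56108425 0.03546614]
t 7.07 pos [0.4599 0.0739 0.1522] w 0.0742 d [-0.069 -0.01   0.44 ] r [ 0.003 -0.004 -0.016] f [-0.1 -0.9 -0.1]
```

```bash
python3 -m creep '{"delta_pos":[[-0.07,-0.02,0],[-0.07,-0.02,0.05],[-0.07,-0.02,0.15],[-0.07,-0.02,0.27],[-0.07,-0.02,0.37],[-0.07,-0.02,0.42],[-0.07,-0.02,0.44],[-0.07,-0.02,0.44],[-0.07,-0.02,0.44]],"delta_rot":[[0,0,0],[0,0,0],[0,0,0],[0,0,0],[0,0,0],[0,0,0],[0,0,0],[0,0,0],[0,0,0]],"hand":[0.8,0.8,0.8,0.8,0.8,0.8,0.8,0.8,0.8]}'
python3 -m creep '{"delta_pos":[[0,0,0],[0,0,0],[0,0,0],[0,0,0],[0,0,0],[0,0,0],[0,0,0],[0,0,0]],"delta_rot":[[0,0,0],[0,0,0],[0,0,0],[0,0,0],[0,0,0],[0,0,0],[0,0,0],[0,0,0]],"hand":[0,0,0,0,0,0,0,0]}' 20
python3 -m creep '{"delta_pos":[[0,0,-0.1],[0,0,-0.2],[0,0,-0.3],[0,0,-0.4],[0,0,-0.44],[0,0,-0.44]],"delta_rot":[[0,0,0],[0,0,0],[0,0,0],[0,0,0],[0,0,0],[0,0,0]],"hand":[0,0,0,0,0,0]}'
python3 -m creep '{"delta_pos":[[0.1,0.1,0],[0.25,0.2,0],[0.25,1,0],[0.25,1,0],[0.25,1,0],[0.25,1,0],[0.25,1,0],[0.25,1,0],[0.25,1,0],[0.25,1,0],[0.25,1,0]],"delta_rot":[[0,0,0],[0,0,0],[0,0,0],[0,0,0],[0,0,0],[0,0,0],[0,0,0],[0,0,0],[0,0,0],[0,0,0],[0,0,0]],"hand":[0,0,0,0,0,0,0,0,0,0,0]}'
python3 p.py 0.589 -0.326 0.03 0
```

```text
time: 7.82
ee_pos: [0.4399, 0.0858, 0.0187]
ee_rot: [-0.0, 1.0, 0.001, 0.0]
ft_force: [0.2, -0.4, 0.3]
gripper_width: 0.0744
grip_force: 0.0
time: 8.48
ee_pos: [0.4397, 0.0846, 0.019]
ee_rot: [0.0, 1.0, -0.0, 0.0]
ft_force: [0.2, -1.3, 6.2]
gripper_width: 0.0414
grip_force: 20.0
time: 8.98
ee_pos: [0.4412, 0.0858, 0.1532]
ee_rot: [-0.001, 1.0, 0.0, 0.003]
ft_force: [1.2, -0.0, -0.8]
gripper_width: 0.0416
grip_force: 20.0
time: 9.9
ee_pos: [0.5137, -0.2137, 0.1488]
ee_rot: [-0.001, 1.0, 0.0, -0.001]
ft_force: [0.7, -0.1, -0.5]
gripper_width: 0.0415
grip_force: 20.0
t 9.9 pos [ 0.5137 -0.2137  0.1488] w 0.0415 d [0.252 0.376 0.394] r [-0.005  0.005  0.001] f [ 0.7 -0.1 -0.5]
```

```bash
python3 -m creep '{"delta_pos":[[0.12,0.19,0],[0.25,0.375,0],[0.25,0.375,0.0],[0.25,0.375,0.1],[0.25,0.375,0.2],[0.25,0.375,0.3],[0.25,0.375,0.37],[0.25,0.375,0.4],[0.25,0.375,0.41],[0.25,0.375,0.416],[0.25,0.375,0.416],[0.25,0.375,0.416]],"delta_rot":[[0,0,0],[0,0,0],[0,0,0],[0,0,0],[0,0,0],[0,0,0],[0,0,0],[0,0,0],[0,0,0],[0,0,0],[0,0,0],[0,0,0]],"hand":[0,0,0,0,0,0,0,0,0,0,0,0]}'
python3 p.py 0.589 -0.326 0.022 0
```

```text
time: 10.9
ee_pos: [0.5908, -0.3276, 0.0275]
ee_rot: [0.001, 1.0, 0.0, 0.001]
ft_force: [-0.1, -0.0, -0.3]
gripper_width: 0.0414
grip_force: 20.0
t 10.9 pos [ 0.5908 -0.3276  0.0275] w 0.0414 d [-0.006 -0.005  0.018] r [ 0.003 -0.006  0.002] f [-0.1 -0.  -0.3]
```

```bash
python3 -m creep '{"delta_pos":[[0,0,0.008],[0,0,0.017],[0,0,0.017],[0,0,0.017],[0,0,0.017],[0,0,0.017],[0,0,0.017]],"delta_rot":[[0,0,0],[0,0,0],[0,0,0],[0,0,0],[0,0,0],[0,0,0],[0,0,0]],"hand":[0,0,0,0,0.75,0.75,0.75]}'
python3 -m creep '{"delta_pos":[[0,0,0],[0,0,-0.1],[0,0,-0.22],[0,0,-0.34],[-0.1,-0.1,-0.42],[-0.2,-0.2,-0.42],[-0.42,-0.46,-0.42],[-0.42,-0.46,-0.42],[-0.42,-0.46,-0.42],[-0.42,-0.46,-0.42],[-0.42,-0.46,-0.42]],"delta_rot":[[0,0,0],[0,0,0],[0,0,0],[0,0,0],[0,0,0],[0,0,0],[0,0,0],[0,0,0],[0,0,0],[0,0,0],[0,0,0]],"hand":[0.75,0.75,0.75,0.75,0.75,0.75,0.75,0.75,0.75,0.75,0.75]}'
python3 - <<'E'
from h import *
im=snap('wrist','w5.png')
cv2.imwrite('pics/w5b.png',cv2.resize(im[:,:,::-1],(800,600)))
E
python3 p.py .463 -.190 .02 0
```

```text
time: 11.48
ee_pos: [0.5891, -0.3273, 0.0202]
ee_rot: [-0.0, 1.0, 0.0, -0.0]
ft_force: [0.1, 0.0, -0.0]
gripper_width: 0.0578
grip_force: 0.0
time: 12.4
ee_pos: [0.463, -0.1884, 0.147]
ee_rot: [-0.0, 1.0, 0.001, 0.0]
ft_force: [0.1, -0.6, 0.7]
gripper_width: 0.0698
grip_force: 0.0
t 12.45 pos [ 0.4641 -0.1899  0.147 ] w 0.0694 d [-0.004  0.     0.423] r [ 0.002 -0.003  0.001] f [-0.3 -0.5  0.4]
```

View pics/w5b.png

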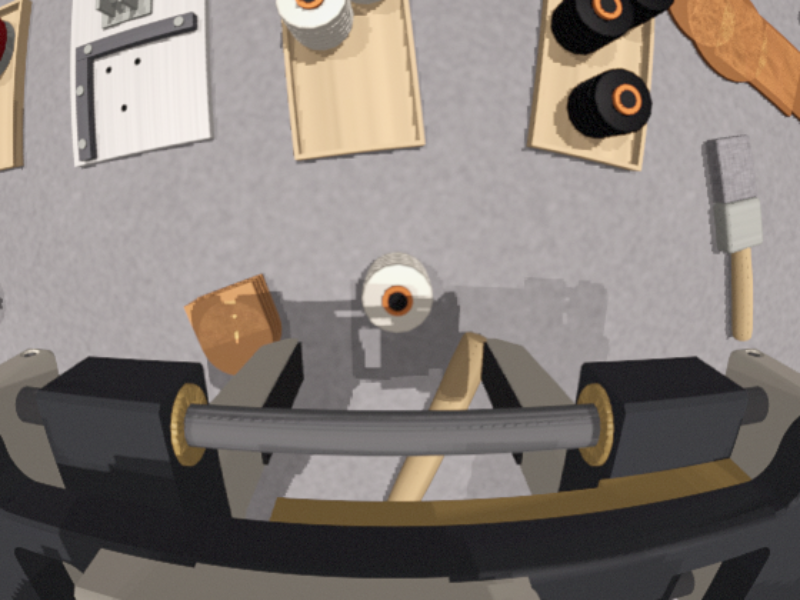

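The black spool is standing in its tray at (627,98). The white spool tube is at (398,300), the white tray near corners at (295,160)/(424,147), and the hammer end at (470,340).

```bash
python3 - <<'E'
from tr import *
print('ws',f(398,300,.054),'ham',f(480,335,.02),'bs',f(627,98,.057), 'heel',f(190,316,.028),f(268,286,.028))
tray('white',(295,160),(424,147));tray('jig',(80,165),(210,138),.01)
E
python3 p.py .463 -.190 .022 0
```

```text
ws [ 0.46450167 -0.19256771] ham [ 0.43115076 -0.24850708] bs [ 0.58871836 -0.32848869] heel [ 0.44626293 -0.05140777] [ 0.46695436 -0.10945458]
white 0.08294751525011212 yaw 5.044066589538886 free32 [ 0.59340621 -0.16440721]
jig 0.11299888028975962 yaw 4.002992440887244 free32 [ 0.60464882 -0.00711981]
t 12.45 pos [ 0.4641 -0.1899  0.147 ] w 0.0694 d [-0.004  0.     0.417] r [ 0.002 -0.003  0.001] f [-0.3 -0.5  0.4]
```

```bash
python3 -m creep '{"delta_pos":[[0,0,0.1],[0,0,0.2],[0,0,0.3],[0,0,0.38],[0,0,0.415],[0,0,0.415],[0,0,0.415]],"delta_rot":[[0,0,0],[0,0,0],[0,0,0],[0,0,0],[0,0,0],[0,0,0],[0,0,0]],"hand":[0.75,0.75,0.75,0.75,0.75,0.75,0.75]}'
python3 -m creep '{"delta_pos":[[0,0,0],[0,0,0],[0,0,0],[0,0,0],[0,0,0],[0,0,0],[0,0,0]],"delta_rot":[[0,0,0],[0,0,0],[0,0,0],[0,0,0],[0,0,0],[0,0,0],[0,0,0]],"hand":[0,0,0,0,0,0,0]}' 20
python3 -m creep '{"delta_pos":[[0,0,-0.1],[0,0,-0.2],[0,0,-0.3],[0.1,0,-0.3],[0.2,0,-0.3],[0.3,-0.05,-0.3],[0.415,-0.08,-0.3],[0.415,-0.08,-0.3],[0.415,-0.08,-0.3],[0.415,-0.08,-0.3]],"delta_rot":[[0,0,0],[0,0,0],[0,0,0],[0,0,0],[0,0,0],[0,0,0],[0,0,0],[0,0,0],[0,0,0],[0,0,0]],"hand":[0,0,0,0,0,0,0,0,0,0]}'
python3 p.py 0.589 -0.165 0.026 0
```

```text
time: 13.03
ee_pos: [0.4642, -0.1905, 0.022]
ee_rot: [0.0, 1.0, -0.0, 0.0]
ft_force: [-0.1, -0.7, 1.0]
gripper_width: 0.0698
grip_force: 0.0
time: 13.62
ee_pos: [0.4641, -0.1898, 0.0229]
ee_rot: [0.0, 1.0, 0.0, 0.001]
ft_force: [-0.4, -0.1, 5.8]
gripper_width: 0.0417
grip_force: 20.0
time: 14.45
ee_pos: [0.5867, -0.1656, 0.1114]
ee_rot: [-0.0, 1.0, 0.0, -0.001]
ft_force: [-0.8, 0.2, 0.2]
gripper_width: 0.0413
grip_force: 20.0
t 14.45 pos [ 0.5867 -0.1656  0.1114] w 0.0413 d [ 0.008 -0.002  0.285] r [-0.     0.005  0.   ] f [-0.8  0.2  0.2]
```

```bash
python3 -m creep '{"delta_pos":[[0.008,0,0.1],[0.008,0,0.2],[0.008,0,0.26],[0.008,0,0.28],[0.008,0,0.288],[0.008,0,0.288],[0.008,0,0.288],[0.008,0,0.288],[0.008,0,0.288],[0.008,0,0.288],[0.008,0,0.288]],"delta_rot":[[0,0,0],[0,0,0],[0,0,0],[0,0,0],[0,0,0],[0,0,0],[0,0,0],[0,0,0],[0,0,0],[0,0,0],[0,0,0]],"hand":[0,0,0,0,0,0,0,0,0.75,0.75,0.75]}'
python3 -m creep '{"delta_pos":[[0,0,0],[0,0,-0.1],[0,0,-0.2],[0,0,-0.3],[-0.1,-0.05,-0.42],[-0.2,-0.1,-0.42],[-0.35,-0.2,-0.42],[-0.5,-0.29,-0.42],[-0.5,-0.29,-0.42],[-0.5,-0.29,-0.42],[-0.5,-0.29,-0.42]],"delta_rot":[[0,0,0],[0,0,0],[0,0,0],[0,0,0],[0,0,0],[0,0,0],[0,0,0],[0,0,0],[0,0,0],[0,0,0],[0,0,0]],"hand":[0.75,0.75,0.75,0.75,0.9,0.9,0.9,0.9,0.9,0.9,0.9]}'
python3 - <<'E'
from h import *
im=snap('wrist','w6.png')
cv2.imwrite('pics/w6b.png',cv2.resize(im[:,:,::-1],(800,600)))
E
python3 p.py .444 -.0765 .015 15.5
```

```text
time: 15.37
ee_pos: [0.5906, -0.1656, 0.026]
ee_rot: [0.0, 1.0, 0.0, 0.0]
ft_force: [-0.2, 0.3, -0.7]
gripper_width: 0.057
grip_force: 0.0
time: 16.28
ee_pos: [0.4401, -0.0779, 0.1523]
ee_rot: [-0.0, 1.0, 0.001, 0.001]
ft_force: [0.0, -0.3, 0.4]
gripper_width: 0.0838
grip_force: 0.0
t 16.33 pos [ 0.4415 -0.0788  0.1523] w 0.0838 d [ 0.007 -0.008  0.458] r [ 0.002 -0.004 -0.516] f [ 0.6 -0.1 -0. ]
```

View pics/w6b.png

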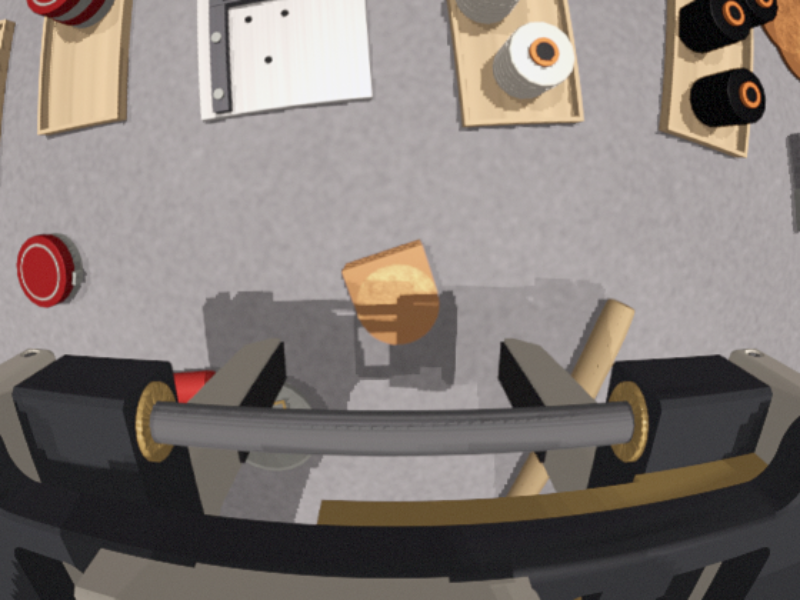

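The white spool is placed at (543,52). The heel's flat end runs (344,272)-(422,246), with the round apex at about (398,345).

```bash
python3 - <<'E'
from tr import *
a,b,c,l,r=[f(*p,.028) for p in[(344,272),(422,246),(400,345),(356,312),(438,290)]]
y=lambda v:np.degrees(np.arctan2(v[1],v[0]))
print(a,b,c,np.linalg.norm(a-b),y(a-b)-90,y(a-l),y(b-r))
m=(a+b)/2
t=np.radians(16.5);n=np.array([np.cos(t),np.sin(t)]);print('mid',m,'apexlen',(m-c)@n,'grasp',m-.018*n)
E
```

```text
[ 0.4522317  -0.04747763] [ 0.46889804 -0.09696719] [ 0.40291336 -0.08340832] 0.05222053082934165 18.61171458822868 15.197111589763935 20.622426810018624
mid [ 0.46056487 -0.07222241] apexlen 0.05845436875625768 grasp [ 0.44330611 -0.07733469]
```

```bash
python3 - <<'E'
from h import *
print(pix('scene',513*.7,250*.7,.025)[:2],pix('side',257*.7,303*.7,.025)[:2])
E
python3 p.py .443 -.077 .0135 17
```

```text
[0.33104668 0.01918765] [0.33245489 0.01037765]
t 16.33 pos [ 0.4415 -0.0788  0.1523] w 0.0838 d [ 0.004 -0.006  0.463] r [ 0.002 -0.004 -0.566] f [ 0.6 -0.1 -0. ]
```

```bash
python3 -m creep '{"delta_pos":[[0.004,-0.006,0],[0.004,-0.006,0.1],[0.004,-0.006,0.2],[0.004,-0.006,0.3],[0.004,-0.006,0.4],[0.004,-0.006,0.45],[0.004,-0.006,0.463],[0.004,-0.006,0.463],[0.004,-0.006,0.463]],"delta_rot":[[0,0,-0.2],[0,0,-0.4],[0,0,-0.566],[0,0,-0.566],[0,0,-0.566],[0,0,-0.566],[0,0,-0.566],[0,0,-0.566],[0,0,-0.566]],"hand":[0.9,0.9,0.9,0.9,0.9,0.9,0.9,0.9,0.9]}'
python3 -m creep '{"delta_pos":[[0,0,0],[0,0,0],[0,0,0],[0,0,0],[0,0,0],[0,0,0],[0,0,0],[0,0,0]],"delta_rot":[[0,0,0],[0,0,0],[0,0,0],[0,0,0],[0,0,0],[0,0,0],[0,0,0],[0,0,0]],"hand":[0,0,0,0,0,0,0,0]}' 15
python3 -m creep '{"delta_pos":[[0,0,-0.1],[0,0,-0.2],[0,0,-0.25],[0,0,-0.25],[0,0,-0.25],[0,0,-0.25]],"delta_rot":[[0,0,0],[0,0,0],[0,0,0],[0,0,0.2],[0,0,0.433],[0,0,0.433]],"hand":[0,0,0,0,0,0]}'
python3 p.py .55 0 .1 4
```

```text
time: 17.08
ee_pos: [0.4429, -0.0774, 0.0131]
ee_rot: [0.0, 0.989, 0.147, 0.001]
ft_force: [-0.8, -0.3, 0.2]
gripper_width: 0.0838
grip_force: 0.0
time: 17.75
ee_pos: [0.4419, -0.0767, 0.0133]
ee_rot: [0.0, 0.989, 0.148, 0.0]
ft_force: [0.1, -0.3, 5.2]
gripper_width: 0.0538
grip_force: 14.9
time: 18.25
ee_pos: [0.4415, -0.0766, 0.0881]
ee_rot: [0.0, 0.999, 0.034, 0.0]
ft_force: [-1.5, 0.1, -0.7]
gripper_width: 0.0537
grip_force: 14.9
t 18.25 pos [ 0.4415 -0.0766  0.0881] w 0.0537 d [ 0.378 -0.23  -0.04 ] r [ 0.001 -0.001 -0.004] f [-1.5  0.1 -0.7]
```

```bash
python3 -m creep '{"delta_pos":[[0.1,-0.1,-0.04],[0.2,-0.2,-0.04],[0.31,-0.23,-0.04],[0.31,-0.23,-0.04],[0.31,-0.23,-0.04],[0.31,-0.23,-0.04],[0.31,-0.23,-0.04]],"delta_rot":[[0,0,0],[0,0,0],[0,0,0],[0,0,0],[0,0,0],[0,0,0],[0,0,0]],"hand":[0,0,0,0,0,0,0]}'
python3 - <<'E'
from h import *
import pickle
P=viewer.camera_params('wrist');im=snap('wrist','w7.png');pickle.dump(P,open('P7','wb'))
cv2.imwrite('pics/w7b.png',cv2.resize(im[30:330,80:480,::-1],(800,600),interpolation=cv2.INTER_CUBIC))
E
python3 p.py .58 0 .1 4
```

```text
time: 18.83
ee_pos: [0.5277, -0.0027, 0.0993]
ee_rot: [0.0, 0.999, 0.035, -0.001]
ft_force: [-0.3, 0.7, -0.8]
gripper_width: 0.0541
grip_force: 14.9
t 18.88 pos [ 0.5279 -0.0027  0.0995] w 0.054 d [ 0.174  0.003 -0.002] r [ 0.001  0.005 -0.002] f [-0.6 -0.2 -0.9]
```

View pics/w7b.png

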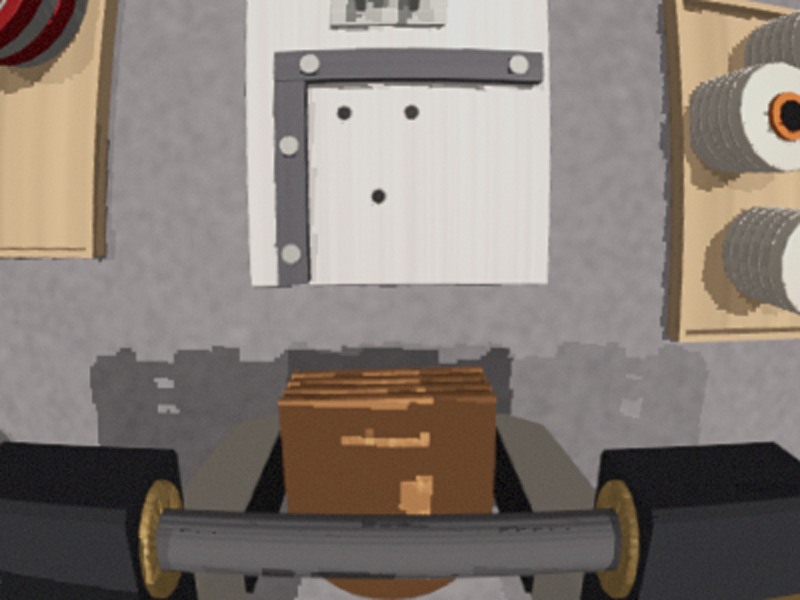

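The jig is well seen: near edge (252,285)-(548,284), rear fence face top edge (307,81)-(543,81), side fence face x≈308. The heel is square in the grip with its flat end at (281,402)-(495,397).

```bash
python3 - <<'E'
from h import *
import pickle
P=pickle.load(open('P7','rb'))
f=lambda u,v,z:pix('wrist',u/2+80,v/2+30,z,P)[:2]
y=lambda v:np.degrees(np.arctan2(v[1],v[0]))
A,B=f(252,285,.01),f(548,284,.01);print('near',A,B,np.linalg.norm(A-B),y(A-B)-90)
C,D=f(307,81,.02),f(543,81,.02);print('rear',C,D,y(C-D)-90)
E_=f(309,283,.02);print('side',E_,y(C-E_))
print('rearbot',f(310,86,.01),f(543,84,.01),'sidebot',f(312,275,.01))
t=np.radians(4.2);n=np.array([np.cos(t),np.sin(t)]);m=np.array([-n[1],n[0]])
o1=(A+B)/2+.08*n; print('orig from near',o1)
o2=C-.035*m; print('orig from fence corner',o2)
z0=.0995-.0133
a,b=f(281,402,z0+.028),f(495,397,z0+.028);print('heel',a,b,np.linalg.norm(a-b),y(a-b)-90, 'from tcp',((a+b)/2-[.5279,-.0027])@n,((a+b)/2-[.5279,-.0027])@m)
a,b=f(292,373,z0),f(485,369,z0);print('heel bot',a,b,np.linalg.norm(a-b),y(a-b)-90, 'from tcp',((a+b)/2-[.5279,-.0027])@n,((a+b)/2-[.5279,-.0027])@m)
E
```

```text
near [0.5558874  0.05485973] [ 0.56458191 -0.06364783] 0.11882607059320448 4.196086274854636
rear [0.63622815 0.03603813] [ 0.64376718 -0.05221702] 4.882532417390465
side [0.5595068  0.03071205] 3.9711652273978637
rearbot [0.63588491 0.03605505] [ 0.64447732 -0.0545716 ] sidebot [0.56126677 0.03078498]
orig from near [0.64001981 0.00146501]
orig from fence corner [0.63879149 0.00113213]
heel [0.54394358 0.02598617] [ 0.54881349 -0.02632624] 0.052538602613301025 5.318493828382586 from tcp 0.0186142017837607 0.0011698343399574327
heel bot [0.54320256 0.02717522] [ 0.54816951 -0.02799599] 0.05539433852717283 5.144347779893735 from tcp 0.017905959803013637 0.0009808454407616168
```

```bash
python3 p.py .6165 .0037 .027 4
```

```text
t 18.88 pos [ 0.5279 -0.0027  0.0995] w 0.054 d [ 0.297 -0.001  0.241] r [ 0.001  0.005 -0.002] f [-0.6 -0.2 -0.9]
```

```bash
python3 -m creep '{"delta_pos":[[0.1,0,0],[0.2,0,0],[0.28,0,0],[0.297,0,0],[0.297,0,0.05],[0.297,0,0.13],[0.297,0,0.19],[0.297,0,0.22],[0.297,0,0.235],[0.297,0,0.24],[0.297,0,0.24],[0.297,0,0.24]],"delta_rot":[[0,0,0],[0,0,0],[0,0,0],[0,0,0],[0,0,0],[0,0,0],[0,0,0],[0,0,0],[0,0,0],[0,0,0],[0,0,0],[0,0,0]],"hand":[0,0,0,0,0,0,0,0,0,0,0,0]}'
python3 -m creep '{"delta_pos":[[0,0,0],[0,0,0.004],[0,0,0.007],[0,0,0.01],[0,0,0.01]],"delta_rot":[[0,0,0],[0,0,0],[0,0,0],[0,0,0],[0,0,0]],"hand":[0,0,0,0,0]}'
python3 p.py .6173 .0037 .0233 4.3
```

```text
time: 19.88
ee_pos: [0.6191, 0.0047, 0.029]
ee_rot: [-0.0, 0.999, 0.035, 0.001]
ft_force: [0.7, -0.7, 0.1]
gripper_width: 0.054
grip_force: 14.9
time: 20.3
ee_pos: [0.6183, 0.0049, 0.0248]
ee_rot: [-0.0, 0.999, 0.035, -0.0]
ft_force: [0.0, 0.1, -0.3]
gripper_width: 0.0538
grip_force: 14.9
t 20.3 pos [0.6183 0.0049 0.0248] w 0.0538 d [-0.004  0.004  0.005] r [-0.    0.   -0.01] f [ 0.   0.1 -0.3]
```

```bash
python3 -m creep '{"delta_pos":[[0,-0.003,0],[0,-0.006,0],[0,-0.009,0],[0,-0.009,0]],"delta_rot":[[0,0,0],[0,0,0],[0,0,0],[0,0,0]],"hand":[0,0,0,0]}'; python3 -m creep '{"delta_pos":[[0,-0.003,0],[0,-0.006,0],[0,-0.006,0]],"delta_rot":[[0,0,0],[0,0,0],[0,0,0]],"hand":[0,0,0]}'
```

```text
time: 20.63
ee_pos: [0.6182, 0.0075, 0.0249]
ee_rot: [0.0, 0.999, 0.035, 0.0]
ft_force: [0.2, 1.0, -0.1]
gripper_width: 0.0538
grip_force: 14.9
time: 20.88
ee_pos: [0.6181, 0.0076, 0.0249]
ee_rot: [0.001, 0.999, 0.034, 0.0]
ft_force: [-0.2, -4.1, -0.8]
gripper_width: 0.0539
grip_force: 14.9
```

```bash
python3 -m creep '{"delta_pos":[[0.003,0,0],[0.006,0,0],[0.009,0,0],[0.009,0,0]],"delta_rot":[[0,0,0],[0,0,0],[0,0,0],[0,0,0]],"hand":[0,0,0,0]}'; python3 -m creep '{"delta_pos":[[0.003,0,0],[0.006,0,0],[0.006,0,0]],"delta_rot":[[0,0,0],[0,0,0],[0,0,0]],"hand":[0,0,0]}'
```

```text
time: 21.22
ee_pos: [0.6191, 0.0077, 0.0245]
ee_rot: [0.001, 0.999, 0.035, -0.002]
ft_force: [-2.1, -5.3, 0.6]
gripper_width: 0.054
grip_force: 14.9
time: 21.47
ee_pos: [0.6201, 0.0077, 0.0243]
ee_rot: [0.001, 0.999, 0.034, -0.003]
ft_force: [-3.6, -4.6, 1.2]
gripper_width: 0.0541
grip_force: 14.9
```

```bash
python3 -m creep '{"delta_pos":[[0.003,0,0],[0.006,0,0],[0.01,0,0],[0.01,0,0]],"delta_rot":[[0,0,0],[0,0,0],[0,0,0],[0,0,0]],"hand":[0,0,0,0]}'
python3 - <<'E'
from h import *
im=snap('wrist','w8.png');b=snap('scene','c8.png')
cv2.imwrite('pics/m8.png',np.hstack([cv2.resize(im[90:300,140:420,::-1],(480,360)),cv2.resize(b[180:270,200:300,::-1],(320,360))]))
E
```

```text
time: 21.8
ee_pos: [0.6203, 0.0078, 0.0242]
ee_rot: [0.001, 0.999, 0.034, -0.006]
ft_force: [-7.7, -3.8, 5.5]
gripper_width: 0.0542
grip_force: 14.9
```

View pics/m8.png

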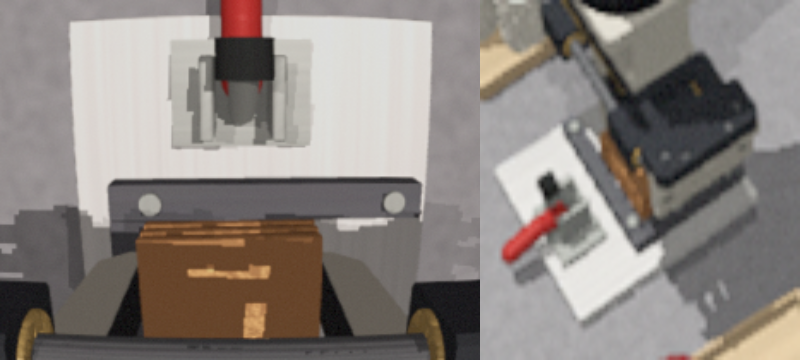

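The heel is up against the rear fence and the side fence. I ease off the push, seat it and release.

```bash
python3 -m creep '{"delta_pos":[[-0.004,0,0],[-0.008,0,0],[-0.01,0,0.002],[-0.01,0,0.004],[-0.01,0,0.004]],"delta_rot":[[0,0,0],[0,0,0],[0,0,0],[0,0,0],[0,0,0]],"hand":[0,0,0,0,0]}'
python3 -m creep '{"delta_pos":[[0,0,0],[0,0,0],[0,0,0],[0,0,0],[0,0,0]],"delta_rot":[[0,0,0],[0,0,0],[0,0,0],[0,0,0],[0,0,0]],"hand":[0.7,0.7,0.7,0.7,0.7]}'
python3 -m creep '{"delta_pos":[[0,0,0],[0,0,-0.05],[0,0,-0.15],[-0.1,0,-0.25],[-0.2,0,-0.3],[-0.3,0,-0.3],[-0.3,0,-0.3],[-0.3,0,-0.3]],"delta_rot":[[0,0,0],[0,0,0],[0,0,0],[0,0,0],[0,0,0],[0,0,0],[0,0,0],[0,0,0]],"hand":[0.7,0.7,0.7,0.7,0.7,0.7,0.7,0.7]}'
python3 - <<'E'
from h import *
import pickle
P=viewer.camera_params('wrist');im=snap('wrist','w9.png');pickle.dump(P,open('P9','wb'))
cv2.imwrite('pics/w9b.png',cv2.resize(im[30:330,80:480,::-1],(800,600),interpolation=cv2.INTER_CUBIC))
E
```

```text
time: 22.32
ee_pos: [0.6201, 0.0077, 0.0237]
ee_rot: [0.001, 0.999, 0.034, -0.003]
ft_force: [-3.8, -3.9, 3.4]
gripper_width: 0.0538
grip_force: 14.8
time: 22.73
ee_pos: [0.623, 0.011, 0.0237]
ee_rot: [-0.001, 0.999, 0.036, 0.0]
ft_force: [0.5, 0.5, 0.3]
gripper_width: 0.0649
grip_force: 0.0
time: 23.4
ee_pos: [0.5316, 0.0034, 0.1142]
ee_rot: [-0.0, 0.999, 0.035, -0.0]
ft_force: [1.6, -0.7, 0.7]
gripper_width: 0.0649
grip_force: 0.0
```

View pics/w9b.png

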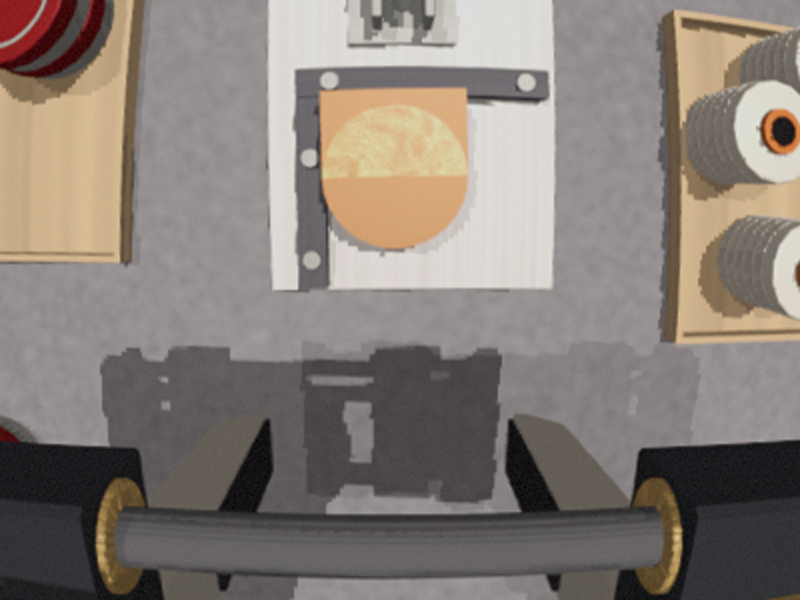

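The heel sits in the fence corner, square, with its flat end at (320,88)-(467,88). I'll check the numbers and plan the red tin.

```bash
python3 - <<'E'
from h import *
import pickle
P=pickle.load(open('P9','rb'))
f=lambda u,v,z:pix('wrist',u/2+80,v/2+30,z,P)[:2]
y=lambda v:np.degrees(np.arctan2(v[1],v[0]))
A,B=f(273,290,.01),f(553,290,.01);print(y(A-B)-90)
t=np.radians(y(A-B)-90);n=np.array([np.cos(t),np.sin(t)]);m=np.array([-n[1],n[0]])
o=(A+B)/2+.08*n;L=lambda p:(((p-o)@n).round(4),((p-o)@m).round(4))
print('o',o)
a,b=f(320,88,.038),f(467,88,.038);print('flat',L(a),L(b),y(a-b)-90-np.degrees(t));print('side',L(f(321,170,.038)),'apex',L(f(395,248,.038)))
print('rear fence',L(f(470,100,.02)),L(f(548,100,.02)),'side fence',L(f(328,275,.02)))
E
python3 p.py .456 .205 .1142 0
```

```text
4.114852347796756
o [0.64002009 0.00133272]
flat (np.float64(-0.0001), np.float64(0.0357)) (np.float64(-0.0001), np.float64(-0.0183)) -0.007901921790150368
side (np.float64(-0.031), np.float64(0.0355)) apex (np.float64(-0.0603), np.float64(0.0083))
rear fence (np.float64(-0.0021), np.float64(-0.0216)) (np.float64(-0.0006), np.float64(-0.0534)) side fence (np.float64(-0.0726), np.float64(0.0351))
t 23.45 pos [0.5333 0.0036 0.1141] w 0.0653 d [-0.21  -0.688 -0.   ] r [-0.001 -0.003  0.134] f [0.6 0.3 1.2]
```

```bash
python3 -m creep '{"delta_pos":[[-0.21,-0.69,0],[-0.21,-0.69,0],[-0.21,-0.69,0],[-0.21,-0.69,0],[-0.21,-0.69,0],[-0.21,-0.69,0],[-0.21,-0.69,0],[-0.21,-0.69,0]],"delta_rot":[[0,0,0.134],[0,0,0.134],[0,0,0.134],[0,0,0.134],[0,0,0.134],[0,0,0.134],[0,0,0.134],[0,0,0.134]],"hand":[1,1,1,1,1,1,1,1]}'
python3 - <<'E'
from tr import *
im=snap('wrist','w10.png')
g=cv2.cvtColor(im,cv2.COLOR_RGB2HSV)
m=(((g[...,0]<8)|(g[...,0]>172))&(g[...,1]>150)&(g[...,2]>40)).astype('u1')
n,l,st,c=cv2.connectedComponentsWithStats(m)
for i in range(1,n):
    if st[i,4]>150: print(st[i],c[i],pix('wrist',*(st[i,:2]+st[i,2:4]/2),.022))
E
python3 p.py .456 .205 .0135 0
```

```text
time: 24.12
ee_pos: [0.4566, 0.2058, 0.1134]
ee_rot: [0.0, 1.0, 0.001, 0.001]
ft_force: [-0.1, -0.7, -0.4]
gripper_width: 0.0931
grip_force: 0.0
[ 241  178   72   71 1357] [275.86366986 210.05084746] [0.4547665  0.20279045 0.022     ]
[ 251  191   51   49 1959] [276.18019398 215.53394589] [0.4530665  0.20320096 0.022     ]
[353 316  33   8 165] [368.14545455 318.83030303] [0.34716415 0.1130826  0.022     ]
t 24.17 pos [0.457  0.2042 0.1135] w 0.0932 d [-0.004 -0.003  0.333] r [ 0.002 -0.002 -0.004] f [ 0.7 -0.5  0.7]
```

```bash
python3 -m creep '{"delta_pos":[[-0.008,0.003,0.05],[-0.008,0.003,0.15],[-0.008,0.003,0.25],[-0.008,0.003,0.31],[-0.008,0.003,0.333],[-0.008,0.003,0.333],[-0.008,0.003,0.333]],"delta_rot":[[0,0,0],[0,0,0],[0,0,0],[0,0,0],[0,0,0],[0,0,0],[0,0,0]],"hand":[1,1,1,1,1,1,1]}'
python3 -m creep '{"delta_pos":[[0,0,0],[0,0,0],[0,0,0],[0,0,0],[0,0,0],[0,0,0],[0,0,0],[0,0,0]],"delta_rot":[[0,0,0],[0,0,0],[0,0,0],[0,0,0],[0,0,0],[0,0,0],[0,0,0],[0,0,0]],"hand":[0,0,0,0,0,0,0,0]}' 20
python3 -m creep '{"delta_pos":[[0,0,-0.1],[0,0,-0.2],[0,0,-0.3],[0.1,0.03,-0.3],[0.2,0.06,-0.3],[0.35,0.1,-0.3],[0.5,0.12,-0.3],[0.5,0.12,-0.3],[0.5,0.12,-0.3],[0.5,0.12,-0.3]],"delta_rot":[[0,0,0],[0,0,0],[0,0,0],[0,0,0],[0,0,0],[0,0,0],[0,0,0],[0,0,0],[0,0,0],[0,0,0]],"hand":[0,0,0,0,0,0,0,0,0,0]}'
python3 p.py .6065 .1665 .0167 0
```

```text
time: 24.75
ee_pos: [0.4544, 0.2033, 0.0141]
ee_rot: [0.0, 1.0, -0.001, 0.001]
ft_force: [-0.4, -0.8, 0.4]
gripper_width: 0.0928
grip_force: 0.0
time: 25.42
ee_pos: [0.4532, 0.2047, 0.0142]
ee_rot: [-0.0, 1.0, -0.0, 0.0]
ft_force: [-1.3, -0.3, 3.9]
gripper_width: 0.0596
grip_force: 20.0
time: 26.25
ee_pos: [0.6017, 0.1685, 0.1026]
ee_rot: [0.0, 1.0, -0.0, -0.002]
ft_force: [-1.0, -0.1, -1.1]
gripper_width: 0.0596
grip_force: 20.0
t 26.25 pos [0.6017 0.1685 0.1026] w 0.0596 d [0.017 0.007 0.286] r [ 0.     0.006 -0.001] f [-1.  -0.1 -1.1]
```

```bash
python3 -m creep '{"delta_pos":[[0.016,0.006,0.1],[0.016,0.006,0.2],[0.016,0.006,0.25],[0.016,0.006,0.27],[0.016,0.006,0.28],[0.016,0.006,0.284],[0.016,0.006,0.284],[0.016,0.006,0.284],[0.016,0.006,0.284]],"delta_rot":[[0,0,0],[0,0,0],[0,0,0],[0,0,0],[0,0,0],[0,0,0],[0,0,0],[0,0,0],[0,0,0]],"hand":[0,0,0,0,0,0,0,0,0]}'
python3 -m creep '{"delta_pos":[[0,0,0],[0,0,0],[0,0,0],[0,0,0],[0,0,0]],"delta_rot":[[0,0,0],[0,0,0],[0,0,0],[0,0,0],[0,0,0]],"hand":[0.8,0.8,0.8,0.8,0.8]}'
python3 -m creep '{"delta_pos":[[0,0,-0.05],[0,0,-0.15],[0,0,-0.3],[-0.1,0,-0.4],[-0.3,0,-0.6],[-0.45,0,-0.7],[-0.45,0,-0.7],[-0.45,0,-0.7],[-0.45,0,-0.7],[-0.45,0,-0.7]],"delta_rot":[[0,0,0],[0,0,0],[0,0,0],[0,0,0],[0,0,0],[0,0,0],[0,0,0],[0,0,0],[0,0,0],[0,0,0]],"hand":[0.8,0.8,0.8,0.8,0.8,0.8,0.8,0.8,0.8,0.8]}'
python3 - <<'E'
from h import *
im=snap('wrist','w11.png');b=snap('side','c11.png')
cv2.imwrite('pics/m11.png',np.hstack([cv2.resize(im[0:300,:,::-1],(400,214)),cv2.resize(b[110:324,200:600,::-1],(400,214*400//360))[:214]]))
print(read_state()['ee_pos'],read_state()['ft_force'])
E
```

```text
time: 27.0
ee_pos: [0.6086, 0.167, 0.0199]
ee_rot: [-0.0, 1.0, -0.0, 0.001]
ft_force: [-0.2, -0.5, -0.5]
gripper_width: 0.059
grip_force: 20.0
time: 27.42
ee_pos: [0.608, 0.1667, 0.0187]
ee_rot: [-0.0, 1.0, -0.0, 0.0]
ft_force: [0.6, -0.6, -1.1]
gripper_width: 0.0744
grip_force: 0.0
time: 28.25
ee_pos: [0.4731, 0.167, 0.2295]
ee_rot: [-0.001, 1.0, 0.0, 0.001]
ft_force: [0.1, -0.3, -0.8]
gripper_width: 0.0744
grip_force: 0.0
[0.47342643 0.16645043 0.22784882] [ 0.03331471 -0.35260553  0.43647139]
```

View pics/m11.png

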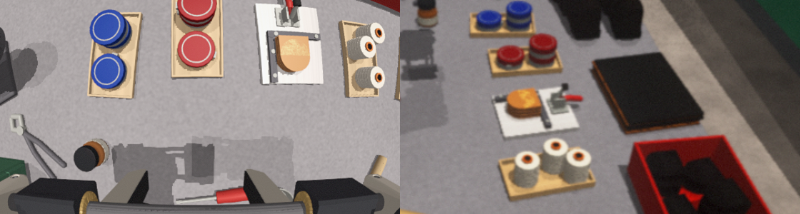

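The final view shows both tins, the white spool and the heel seated. The black spool was seen standing in its tray earlier and hasn't been touched since. I'm handing in.

```bash
python3 -c "
from workcell import ctrl
print(ctrl.finish_job())"
```

```text
the job is handed in; nothing more can be done
None
```

The job was handed in at about 28 s on the robot's clock: both tins and both spools are in the free ends of their own colour's trays, and the heel block is flat and snug against both jig fences in the last pictures; no verdict came back.

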